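# Unstop the plate cassette and file the copper plate

## Task

File the copper-coloured printing plate in the leaning wooden cassette. Its slot is shut by a tight red stopper: grip the stopper's tab, rock it side to side to work the fit loose and draw it straight out, put it in the blue tray, then slide the copper plate down into the slot until it is fully home. Leave the grey and black plates and everything else on the table as they are.

Things in the scene. Friction and masses are not known exactly. Their poses are not given: they have to be found in the camera images.
- cassette: Plywood block, 90 x 110 x 70 mm, on a dark stand, with a slot 60 mm deep in its top face. Origin: centre of the slot's floor, 75 mm above the table. z runs out along the slot, leaning 30 degrees from vertical back towards the robot; y is level, along the slot's width; x is across its thickness. The slot is 10 mm thick and, from the floor to z = 30 mm, 61 mm wide; by z = 38 mm it is 74 mm wide.
- slot_mouth (a point): Centre of the slot's mouth, 60 mm out along the cassette's z. The mouth's long edges are bevelled from 10 to 18 mm over the last 6 mm. At cassette z = 52 to 60 mm a dark steel lip stands into the slot at each end of its width, 26 mm from the mid-line, bevelled above.
- lip_left (a joint): Steel lip at the +y end of the slot. Metres pushed back along +y: 0 = fully in, face 26 mm from the mid-line; 0.009 = fully back. No spring: about 8 N of side push moves it and it stays. It catches the stopper's locking rib until pushed back over 3.5 mm (4.5 is safe); leaning the stopper 7 to 9 degrees that way does it.
- lip_right (a joint): The same at the -y end: metres pushed back along -y. Both lips must be pushed back, by rocking the stopper both ways, before the stopper comes straight out; a straight pull alone is blocked.
- stopper: Red stopper, 110 mm tall, 90 g, 60 mm of it in the slot. Origin: centre of its foot, at first on the slot floor; z along it to the tab, y width, x thickness. Insert 8 mm thick: toe 24 mm wide, foot 57 wide at z = 9 to 19, waist 51, locking rib 59 wide at z = 39 to 49 mm, 3 mm below the lips. Grip tab z = 64 to 110, 44 wide, 14 mm thick (pinch this). It rocks about its foot in its y-z plane.
- stopper_top (a point): Centre of the top end of the stopper's tab, 110 mm along its z.
- plate: Copper-coloured flat printing plate, 8 mm thick (x) x 58 mm wide (y) x 120 mm tall (z), about 140 g, the same on both faces and either way round; stands upright in the rack. Origin: centre of its lower end. When home in the cassette it stands 60 mm proud of the mouth.
- plate_grey: Bare aluminium plate of the same size standing in the rack; leave it alone. Origin: centre of its lower end.
- plate_black: Black plate of the same size standing in the rack; leave it alone. Origin: centre of its lower end.
- rack: Fixed wooden rack, 176 (x) x 84 (y) x 45 mm high, holding three plates on edge in slots 52 mm apart in a row along its x; the plates' thickness lies along x. Slots are 10 mm thick, their floor 8 mm above the table; plate tops are at 128 mm. Which plate is in which slot varies. Origin: centre of its underside, on the table.
- tray: Fixed blue open tray, 200 (x) x 150 (y) x 30 mm high, walls and floor 5 mm. Origin: centre of its underside, on the table. Rack and tray may change sides.
- ink_tin: Yellow-labelled ink tin, 72 mm across, 70 mm high, bystander. Origin: centre of its underside.
- ink_jar: Red-labelled jar, 60 mm across, 90 mm high, bystander. Origin: centre of its underside.
- type_a: Wooden type block 30 x 50 x 24 mm lying between robot and cassette, bystander. Origin: centre of its underside.
- type_b: Dark type block 35 x 60 x 24 mm lying between robot and cassette, bystander. Origin: centre of its underside.
- spatula: Ink spatula with a blue handle, 190 mm long, lying behind the cassette, bystander.
- brayer: Ink roller with a wooden handle, about 120 mm long, lying at the far left, bystander.
- mallet: Round wooden block 60 mm across, 60 mm high, standing at the far right, bystander. Origin: centre of its underside.
Things that resemble listed ones, but are neither listed nor needed, are in the scene too. Several things have the shape of the plate; the one meant has the colours described above. There is more than one size of the stopper; the one meant has the size given above.

How it is judged:
On the way, in this order (a step that is already met when the one before it is completed fails the run):
1. the stopper is drawn out of the slot (z of stopper in the frame of cassette above 0.065 m), for 0.1 s.
2. the stopper lies in the tray, let go (x of stopper in the frame of tray between -0.096 and 0.096 m and y of stopper in the frame of tray between -0.071 and 0.071 m and z of each of stopper, stopper_top in the frame of tray below 0.04 m and x of stopper_top in the frame of tray between -0.096 and 0.096 m and y of stopper_top in the frame of tray between -0.071 and 0.071 m and linear speed of stopper below 0.03 m/s and contact force between the fingers and stopper below 0.1 N), for 0.2 s.
3. the copper plate is fully home in the slot (x of plate in the frame of cassette between -0.004 and 0.004 m and y of plate in the frame of cassette between -0.005 and 0.005 m and z of plate in the frame of cassette between -0.004 and 0.006 m and angle between the z axis of plate and the z axis of cassette, either way round below 0.13 rad), for 0.2 s.
At the end, for the whole second after the job is handed in: The copper plate stands in the slot, lower end within 6 mm of its floor, 4 mm of mid-thickness, 5 mm of mid-width, 0.13 rad of the slot's line; the stopper lies within the tray's walls, foot and top under 40 mm above the table; both let go and at rest (all of step 2 and all of step 3 and linear speed of plate below 0.02 m/s and contact force between the fingers and plate below 0.1 N); the robot touches nothing.
It fails at once if another plate is shifted more than 25 mm (distance of any of plate_grey, plate_black from where it was at the start of the episode above 0.025 m).
It fails at once if a bystander on the table is shifted more than 30 mm (distance of any of ink_tin, ink_jar, type_a, type_b, spatula, brayer, mallet from where it was at the start of the episode above 0.03 m).
It also fails if it takes over 72 s, if anything falls off the work surface, if the arm or the gripper's body presses on something with over 40 N, if the wrist force passes 120 N, or if a joint passes its speed limit or range.

## Robot

A 6-joint arm with a two-finger parallel gripper is mounted at the origin on the work surface. World frame = base frame: x ahead of the robot, y to its left, z up, the work surface at z = 0. Lengths are in m, angles in rad, forces in N, time in s.
With the tool pointing down it reaches from about 0.35 to 0.775 m from the base axis. Payload 7.3 kg.
Tool frame: the origin (TCP) lies at the centre of the arm's flange, where the gripper is bolted on; the fingertips stand 178 mm ahead of it and the grasp point (between the pads) lies 159 mm ahead of it; z points along the fingers, y is the line along which they close (so a half turn about z gives the same grasp; the last joint's range is limited). The gripper opens to 92 mm and grips with 3 to 60 N. Pads are 19 mm wide; open, the fingers measure 130 mm over their backs; the gripper's body (75 mm by 190 mm) begins 47 mm behind the grasp point.
Start: joints at [0.982, 0.342, 1.524, -0, 1.275, -0.146], TCP at [0.225, 0.474, 0.405] pointing down, gripper open.
Joint ranges: [-2.53, 2.53], [-0.77, 2.02], [0.04, 2.7], [-1, 4.14], [0.28, 2.66], [-3.11, 3.11]. Speed limits (rad/s): [2.57, 2.57, 3.14, 3.14, 3.14, 3.14].

## Interface

Orientations are given as [roll, pitch, yaw] about the fixed x, y, z axes, in that order (R = Rz(yaw) Ry(pitch) Rx(roll)).
In Python, from cell import telemetry, vision, ticket gives the robot as it stands.
- The arm moves only by the shell command python3 -m crank 'ROWS' [FORCE]. ROWS is JSON, a list of rows, each a list of 5 numbers: the gripper command: -1 is shut, 1 is fully open, values between are in proportion, then the shift along the tool's x, y, z in mm, then the turn about the tool's z in rad. In form: [[fingers, dx, dy, dz, roll], ...]. A call has 1 to 12 rows; each row is the pose to reach, as a shift and turn from the pose commanded when the call began, along the tool's axes at that moment; what a row does not reach only later rows make up. A row lasts 1/12 s, in which the tool goes at most 41.7 mm and 7.16 degrees, less where a joint would pass 70% of its speed; a pose out of reach is approached as far as the arm can. A call with a gripper value outside its range is refused whole. The fingers move at their own pace and stop on an object; FORCE is the grip in N (left out, the last holds). Time passes only in rows, so rows that repeat a pose let the fingers close. It gives the time, the measured TCP pose, the force, the opening and the grip force at its end, in the units of the state.
- telemetry.observe(): the state, without advancing time (a new reading comes with each control period).
- vision.read_camera(name): name is "scene" or "side" or "wrist"; returns (picture, depth): 400x640x3 uint8, red, green, blue; 400x640 float32, m along the optical axis (not along the pixel's ray), 0 where there is no reading.
- vision.get_calibration(name): a dict with "camera_matrix" (3x3 intrinsics, pixels), "dist" ([k1, k2, p1, p2, k3] as OpenCV has them; the pictures are not rectified), "rvec" (rotation vector, rad) and "tvec" (3), from world to camera coordinates, as OpenCV has them. Camera axes: x right, y down, z forward; pixel columns grow to the right and rows downward; lengths in m; the calibration is good to about 2 mm. A picture is of the moment at which its call begins: read the wrist's pose just before it. get_calibration takes no time and is no camera call; for the wrist camera it gives the pose at the moment of the call.
- ticket.hand_in(): hands the job in; it is judged then, once.
The state is a dict: "time": time; "qpos": joint angles; "qvel": joint speeds; "joint_efforts": joint torques, N m; "tool_pos": TCP position; "tool_rot": TCP orientation; "contact_force": force on the tool from outside, world axes, zero at the start; "torque": the same for the moment, N m; "opening": finger opening in m; "grip_force": force on a finger pad.
Only numpy, scipy, OpenCV 4.12 (cv2) and the standard library are available. Lean on these libraries where they do the work, as an engineer would, in place of code of your own. Each camera call takes 0.05 s, during which the arm holds its last target. There are 200 camera calls.

## Working session

There is one attempt and no reset: what is moved stays moved. The work goes in short steps, Python scripts to look and compute and a shell command to move; the robot and the scene stay as the last step left them, time stands still between calls to the robot, and variables do not carry over. Pictures are saved under pics/ and viewed, at most 10 in all, crops included, and the job is handed in when it is done.

```bash
ls; mkdir -p pics; cat > h.py <<'E'
import numpy as np,cv2
from cell import telemetry,vision,ticket
from scipy.spatial.transform import Rotation as R
def grab(n,save=None):
    c=vision.get_calibration(n); im,d=vision.read_camera(n)
    if save: cv2.imwrite(save,im[:,:,::-1]); np.savez(save[:-3]+'npz',im=im,d=d,**{k:np.array(v) for k,v in c.items()})
    return im,d,c
def cloud(d,c):
    K=np.array(c['camera_matrix'],float);h,w=d.shape
    uv=np.stack(np.meshgrid(np.arange(w),np.arange(h)),-1).reshape(-1,1,2).astype(np.float64)
    n=cv2.undistortPoints(uv,K,np.array(c['dist'],float)).reshape(h,w,2)
    P=np.dstack([n*d[...,None],d])
    Rm=cv2.Rodrigues(np.array(c['rvec'],float))[0]
    X=(P-np.array(c['tvec'],float).reshape(3))@Rm
    X[d<=0]=np.nan
    return X
def load(f):
    z=np.load(f);return z['im'],z['d'],{k:z[k] for k in('camera_matrix','dist','rvec','tvec')}
E
python3 - <<'E'
from h import *
for n in('scene','side'):
    im,d,c=grab(n,f'pics/{n}0.png')
    Rm=cv2.Rodrigues(np.array(c['rvec'],float))[0]; print(n,-Rm.T@np.array(c['tvec']).ravel(),Rm[2])
s=telemetry.observe();print(s)
a=cv2.imread('pics/scene0.png');b=cv2.imread('pics/side0.png');cv2.imwrite('pics/both0.png',cv2.resize(np.vstack([a,b]),(480,600)))
E
```

```text
pics
scene [1.19407737 0.23571557 0.89689868] [-0.59232914 -0.2496477  -0.76604322]
side [0.51167099 0.83570178 0.59858598] [ 0.0760837  -0.86580209 -0.49456851]
{'time': 0.1, 'qpos': array([ 9.81991978e-01,  3.42640384e-01,  1.52488855e+00, -3.61038998e-05,
        1.27540058e+00, -1.45997897e-01]), 'qvel': array([-0.00171622, -0.00290441, -0.00183411,  0.00202599, -0.00027754,
        0.00070791]), 'joint_efforts': array([ 2.02178271e-03, -4.32002807e+01, -2.44696605e+01,  7.20530888e-02,
        5.26556536e-02, -6.08807886e-05]), 'tool_pos': array([0.22486997, 0.47427768, 0.40413237]), 'tool_rot': array([-3.14026499e+00, -1.60328388e-04,  2.69879663e+00]), 'contact_force': array([-0.34521957,  0.04502931, -0.3327983 ]), 'torque': array([ 0.02874588, -0.04641105, -0.01403994]), 'grip_force': 0.0, 'opening': 0.09212503025403153}
```

View pics/scene0.png

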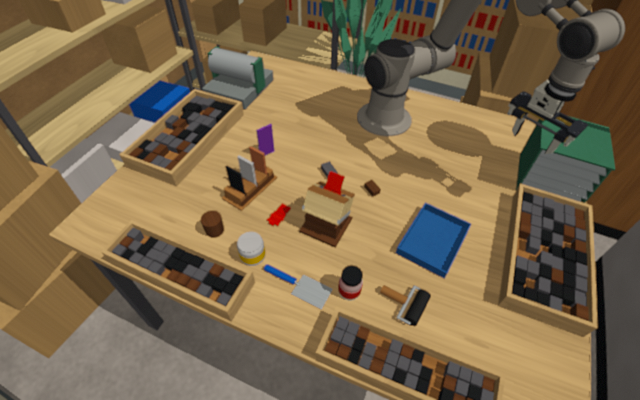

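View pics/side0.png

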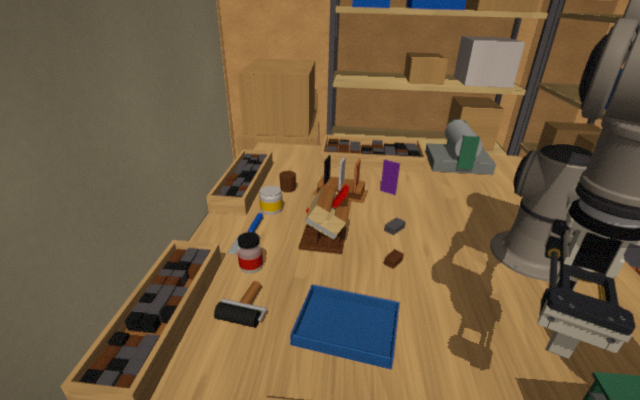

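Scene view: the cassette is at (327,213) with the red stopper in it at (335,182), and the tray is at (433,238). In the rack, black is at (235,180), grey at (246,168) and copper at (259,160). Candidates for the plate: copper (259,160) or the purple one standing alone at (265,138); copper matches on colour. Candidates for the stopper: the one in the cassette (335,182) or the smaller one lying at (278,214); the one in the slot is meant.

```bash
python3 - <<'E'
from h import *
im,d,c=load('pics/scene0.npz');X=cloud(d,c)
crop=im[110:260,210:370];cv2.imwrite('pics/crop.png',cv2.resize(crop[:,:,::-1],(800,750))[:600])
crop=im[115:250,205:385];cv2.imwrite('pics/crop.png',cv2.resize(crop[:,:,::-1],(800,600),interpolation=cv2.INTER_CUBIC))
for n in('scene','side'):
    im,d,c=load(f'pics/{n}0.npz');X=cloud(d,c);hsv=cv2.cvtColor(im,cv2.COLOR_RGB2HSV)
    W=(X[...,0]>.15)&(X[...,0]<.9)&(abs(X[...,1])<.6)&(X[...,2]<.3)
    def rep(name,m):
        k,l,st,ce=cv2.connectedComponentsWithStats((m&W).astype(np.uint8))
        for i in range(1,k):
            if st[i,4]>25:
                P=X[l==i];print(n,name,st[i],'med',np.nanmedian(P,0).round(3),'lo',np.nanpercentile(P,3,axis=0).round(3),'hi',np.nanpercentile(P,97,axis=0).round(3))
    H,S,V=[hsv[...,i].astype(int) for i in range(3)]
    rep('red',((H<5)|(H>175))&(S>180)&(V>90)&(X[...,2]>.005))
    rep('blue',(H>100)&(H<118)&(S>150)&(X[...,2]>.003))
    rep('hi',(X[...,2]>.05))
E
```

```text
scene red [324 172  20  22 261] med [ 0.534 -0.001  0.151] lo [ 0.521 -0.023  0.129] hi [0.545 0.018 0.172]
scene red [268 205  22  20 210] med [ 0.603 -0.148  0.009] lo [ 0.568 -0.167  0.006] hi [ 0.636 -0.132  0.014]
scene red [343 291  17   8  70] med [0.773 0.147 0.032] lo [0.757 0.129 0.02 ] hi [0.776 0.163 0.043]
scene blue [ 397  204   73   73 2761] med [0.495 0.302 0.006] lo [0.397 0.229 0.003] hi [0.599 0.374 0.029]
scene blue [265 265  31  18 167] med [ 0.784 -0.048  0.018] lo [ 0.776 -0.09   0.013] hi [ 0.79  -0.008  0.022]
scene hi [227  91  22   8  65] med [ 0.166 -0.562  0.052] lo [ 0.151 -0.598  0.05 ] hi [ 0.181 -0.524  0.055]
scene hi [150  96  92  80 952] med [ 0.435 -0.533  0.055] lo [ 0.217 -0.591  0.05 ] hi [ 0.631 -0.51   0.063]
scene hi [507 112  18  24 159] med [0.21  0.419 0.261] lo [0.198 0.383 0.23 ] hi [0.228 0.432 0.299]
scene hi [256 124  17  23 284] med [ 0.375 -0.316  0.089] lo [ 0.35  -0.331  0.053] hi [ 0.398 -0.302  0.12 ]
scene hi [182 130   9   8  29] med [ 0.448 -0.595  0.053] lo [ 0.424 -0.599  0.05 ] hi [ 0.466 -0.589  0.056]
scene hi [ 522  13
[... 4139 characters left out ...]
557 270   3  18  38] med [0.212 0.425 0.265] lo [0.208 0.412 0.256] hi [0.214 0.429 0.273]
side hi [164 276  16  11 103] med [0.885 0.265 0.051] lo [0.873 0.252 0.05 ] hi [0.898 0.277 0.053]
side hi [570 276   9  15  85] med [0.198 0.434 0.27 ] lo [0.193 0.431 0.258] hi [0.203 0.436 0.276]
side hi [147 302  15  10  66] med [0.885 0.346 0.051] lo [0.87  0.333 0.05 ] hi [0.896 0.355 0.052]
side hi [ 537  318   83   41 1128] med [0.255 0.536 0.273] lo [0.232 0.518 0.239] hi [0.291 0.566 0.299]
side hi [ 582  371   57   29 1108] med [0.173 0.528 0.192] lo [0.152 0.514 0.152] hi [0.185 0.548 0.193]
side hi [258 397  25   3  46] med [0.617 0.511 0.058] lo [0.594 0.51  0.057] hi [0.629 0.514 0.06 ]
```

View pics/crop.png

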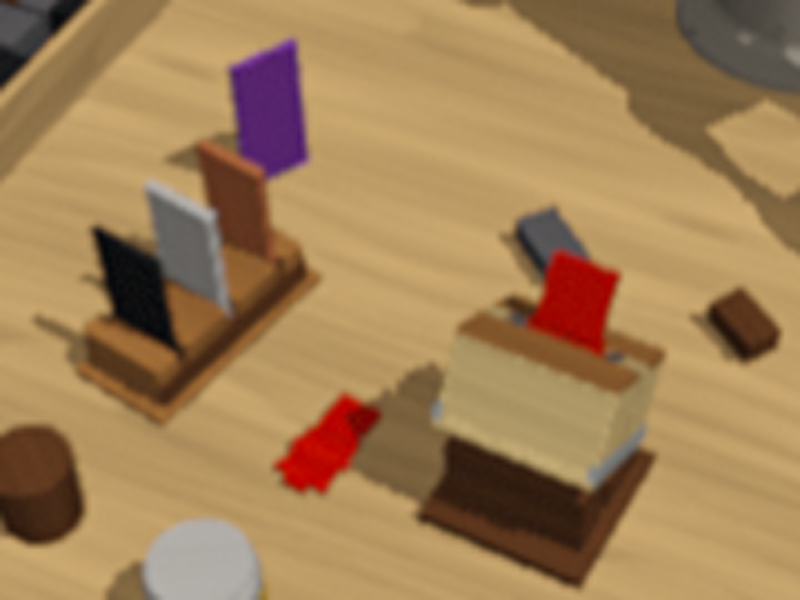

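Crop view: copper plate at crop (238,200), the rack slot nearest the robot, next to grey (188,245) and black (135,290). The wide red tab at (575,300) stands in the slot. The small stopper lying on the table is the decoy. Next I fit poses using the known sizes.

```bash
cat > fit.py <<'E'
from h import *
from scipy.optimize import least_squares
def sdf(p,c,h):
    q=abs(p-c)-h
    return np.linalg.norm(np.maximum(q,0),axis=1)+np.minimum(q.max(1),0)
def dist(p,boxes): return np.min([sdf(p,np.array(c),np.array(h)) for c,h in boxes],axis=0)
def fit(P,boxes,x0,tilt=0,z0=0,fz=False):
    Rt=R.from_euler('y',-tilt).as_matrix()
    def f(v):
        M=R.from_euler('z',v[0]).as_matrix()@Rt
        return dist((P-[v[1],v[2],z0+(v[3] if fz else 0)])@M,boxes)
    s=least_squares(f,list(x0)+([0.] if fz else []),loss='soft_l1',f_scale=.002)
    r=abs(f(s.x));return s.x,np.median(r),len(P)
E
python3 - <<'E'
from fit import *
C=[((0,0,.025),(.045,.055,.035)),((0,0,.087),(.007,.022,.023))]
PL=[((i*.052,0,.068),(.004,.029,.06)) for i in(-1,0,1)]
T=[((0,0,.0025),(.1,.075,.0025))]+[((s*.0975,0,.015),(.0025,.075,.015)) for s in(-1,1)]+[((0,s*.0725,.015),(.1,.0025,.015)) for s in(-1,1)]
A={}
for n in('scene','side'):
    im,d,c=load(f'pics/{n}0.npz');X=cloud(d,c)
    hsv=cv2.cvtColor(im,cv2.COLOR_RGB2HSV);H,S=hsv[...,0],hsv[...,1]
    def box(a,b,e=None):
        m=np.all((X>a)&(X<b),axis=-1); 
        if e is not None:m&=e
        return X[m]
    A[n]=[box((.47,-.08,.085),(.66,.08,.2)),box((.44,-.34,.055),(.63,-.22,.14)),box((.37,.2,.002),(.63,.41,.035),(H>100)&(H<118)&(S>150))]
A['both']=[np.vstack([A['scene'][i],A['side'][i]]) for i in range(3)]
for n in A:
  for fz in(False,True):
    print(n,fz)
    for nm,P,b,x0,t,z in(('cas',A[n][0],C,(0,.58,0),np.pi/6,.075),('rack',A[n][1],PL,(.2,.54,-.285),0,0),('tray',A[n][2],T,(0,.495,.3),0,0)):
        x,r,k=fit(P,b,x0,t,z,fz);print(nm,x.round(4),'res',r.round(4),k)
E
```

```text
scene False
cas [-0.057   0.572  -0.0054] res 0.0009 1685
rack [-0.1875  0.5373 -0.2882] res 0.0009 797
tray [-0.1716  0.495   0.3035] res 0.001 2915
scene True
cas [-5.73e-02  5.72e-01 -5.40e-03  2.00e-04] res 0.0009 1685
rack [-1.876e-01  5.373e-01 -2.882e-01 -4.000e-04] res 0.0009 797
tray [-0.172   0.495   0.3033  0.0008] res 0.0011 2915
side False
cas [-0.0592  0.5746 -0.0025] res 0.0014 1392
rack [-0.1935  0.5363 -0.2845] res 0.0005 388
tray [-0.1671  0.4951  0.3047] res 0.0007 6127
side True
cas [-0.0547  0.5725 -0.0023 -0.0028] res 0.0008 1392
rack [-0.1933  0.5363 -0.2845 -0.0023] res 0.0004 388
tray [-1.671e-01  4.951e-01  3.047e-01 -4.000e-04] res 0.0006 6127
both False
cas [-0.0584  0.5726 -0.003 ] res 0.0013 3077
rack [-0.183   0.5374 -0.2854] res 0.0011 1185
tray [-0.1677  0.4951  0.3046] res 0.0008 9042
both True
cas [-0.0578  0.5728 -0.0029 -0.0014] res 0.0012 3077
rack [-0.1831  0.5373 -0.2854 -0.0009] res 0.0011 1185
tray [-1.677e-01  4.951e-01  3.046e-01 -2.000e-04] res 0.0007 9042
```

```bash
cat > go.py <<'E'
# usage: to(grasp_world_xyz, closing_dir_angle) -> tool shifts
from h import *
import sys
PSI=-.058;O=np.array([.5725,-.004,.075])
M=R.from_euler('z',PSI).as_matrix()@R.from_euler('y',-np.pi/6).as_matrix()
def cas(x,y,z): return O+M@np.array([x,y,z])
def st():
    s=telemetry.observe();Rt=R.from_euler('xyz',s['tool_rot']).as_matrix()
    return s,Rt,np.array(s['tool_pos'])+.159*Rt[:,2]
def to(g,ang=None):
    s,Rt,p=st(); sh=Rt.T@(np.array(g)-p)*1000
    r=0
    if ang is not None:
        a=np.arctan2(Rt[1,1],Rt[0,1]); r=-((ang-a+np.pi/2)%np.pi-np.pi/2)
    print('grasp',p.round(4),'shift mm',sh.round(1),'roll',round(r,3),'F',np.round(s['contact_force'],1),'q',np.round(s['qpos'],2),'t',round(s['time'],2),'op',round(s['opening'],4))
E
python3 - <<'E'
from go import *
to([.5266,-.0013,.245],PSI+np.pi/2)
E
```

```text
grasp [0.2248 0.4741 0.2451] shift mm [-476.4 -300.2    0.5] roll -0.385 F [-0.3  0.  -0.3] q [ 0.98  0.34  1.52 -0.    1.28 -0.15] t 0.1 op 0.0921
```

```bash
python3 -m crank '[[1,-476,-300,0,-0.385],[1,-476,-300,0,-0.385],[1,-476,-300,0,-0.385],[1,-476,-300,0,-0.385],[1,-476,-300,0,-0.385],[1,-476,-300,0,-0.385],[1,-476,-300,0,-0.385],[1,-476,-300,0,-0.385],[1,-476,-300,0,-0.385],[1,-476,-300,0,-0.385],[1,-476,-300,0,-0.385],[1,-476,-300,0,-0.385]]' 10
python3 - <<'E'
from go import *
to([.5266,-.0013,.245],PSI+np.pi/2)
E
```

```text
time: 1.1
tool_pos: [0.4864, 0.0616, 0.4046]
tool_rot: [3.141, -0.0, 3.084]
contact_force: [1.4, 0.2, -0.2]
opening: 0.0916
grip_force: 0.0
grasp [0.4863 0.0616 0.2456] shift mm [-43.9 -60.5   0.5] roll -0.0 F [ 1.4  0.2 -0.2] q [-0.03  0.28  1.62  0.    1.25 -1.54] t 1.1 op 0.0916
```

```bash
python3 -m crank '[[0.4,-44,-60.5,0,0],[0.4,-44,-60.5,0,0],[0.4,-44,-60.5,0,0],[0.4,-44,-60.5,0,0],[0.4,-44,-60.5,0,0]]'
python3 - <<'E'
from go import *
from fit import *
to([.5266,-.0013,.245],PSI+np.pi/2)
im,d,c=grab('wrist','pics/w1.png');X=cloud(d,c)
C=[((0,0,.025),(.045,.055,.035)),((0,0,.087),(.007,.022,.023))]
m=np.all((X>(.47,-.08,.085))&(X<(.66,.08,.18)),axis=-1);print(m.sum())
if m.sum()>200:
  for fz in(0,1):print(fit(X[m],C,(-.058,.5725,-.004),np.pi/6,.075,fz))
hsv=cv2.cvtColor(im,cv2.COLOR_RGB2HSV);r=((hsv[...,0]<5)|(hsv[...,0]>175))&(hsv[...,1]>180)&m
P=(X[r]-O)@M;print(len(P),np.percentile(P,[1,50,99],axis=0).round(4))
E
```

```text
time: 1.52
tool_pos: [0.5259, 0.001, 0.4042]
tool_rot: [3.141, -0.002, 3.083]
contact_force: [0.6, 0.6, 0.2]
opening: 0.0657
grip_force: 0.0
grasp [0.5256 0.0011 0.2452] shift mm [-1.1 -2.3  0.2] roll -0.0 F [0.6 0.6 0.2] q [-0.14  0.34  1.52  0.    1.28 -1.66] t 1.52 op 0.0657
11258
(array([-0.06196   ,  0.57378555, -0.00406104]), np.float64(0.0006002598957970812), 11258)
(array([-0.06138093,  0.57110869, -0.00348918, -0.00190491]), np.float64(0.0005162428738837606), 11258)
2133 [[-0.0096 -0.0231  0.0457]
 [ 0.0027  0.0009  0.1086]
 [ 0.0057  0.0255  0.1109]]
```

View pics/w1.png

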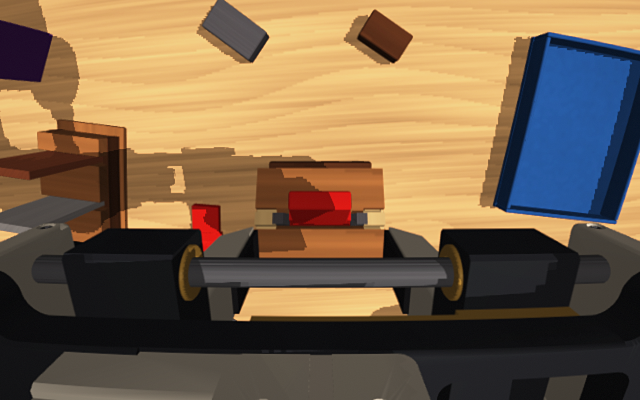

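Wrist view: stopper tab at (320,208) between the fingers, lips at (280,218) and (362,218), and the cassette fit agrees to 1 mm. Going down around the tab.

```bash
sed -i 's/PSI=-.058;O=np.array(\[.5725,-.004,/PSI=-.060;O=np.array([.573,-.0037,/' go.py; python3 -m crank '[[0.4,-1,-2,30,0],[0.4,-1,-2,60,0],[0.4,-1,-2,90,0],[0.4,-1,-2,90,0],[0.4,-1,-2,90,0]]'
python3 - <<'E'
from go import *
to(cas(0,0,.092),PSI+np.pi/2)
E
```

```text
time: 1.98
tool_pos: [0.5265, -0.0002, 0.3144]
tool_rot: [3.141, -0.003, 3.085]
contact_force: [0.2, -0.4, 0.8]
opening: 0.0645
grip_force: 0.0
grasp [ 0.526  -0.      0.1554] shift mm [-1.1 -0.8  0.7] roll 0.004 F [ 0.2 -0.4  0.8] q [-0.15  0.44  1.65  0.    1.06 -1.66] t 1.98 op 0.0645
```

```bash
python3 -m crank '[[0.4,0,4,0,0],[0.4,0,8,0,0],[0.4,0,10,0,0],[0.4,0,12,0,0],[0.4,0,14,0,0],[0.4,0,15,0,0],[0.4,0,16,0,0],[0.4,0,17,0,0],[0.4,0,18,0,0],[0.4,0,18,0,0]]'
cat > lean.py <<'E'
from go import *
def lean():
    to(cas(0,0,.092),PSI+np.pi/2)
    im,d,c=grab('scene');X=cloud(d,c);hsv=cv2.cvtColor(im,cv2.COLOR_RGB2HSV)
    P=(X-O)@M
    r=((hsv[...,0]<5)|(hsv[...,0]>175))&(hsv[...,1]>150)&np.all((P>(-.02,-.06,.06))&(P<(.02,.06,.13)),axis=-1)
    Q=P[r];print(len(Q),np.median(Q,0).round(4))
    # per-height mid-y / edges
    for z in np.arange(.065,.112,.008):
        q=Q[abs(Q[:,2]-z)<.004,1]
        if len(q)>5:print(round(z,3),np.percentile(q,[3,97]).round(4),len(q))
    L=P[...,2]
if __name__=='__main__':lean()
E
python3 lean.py
```

```text
time: 2.82
tool_pos: [0.5282, 0.0151, 0.3164]
tool_rot: [-3.137, 0.002, 3.084]
contact_force: [-4.2, -10.2, 8.4]
opening: 0.0643
grip_force: 5.4
grasp [0.5284 0.0144 0.1574] shift mm [  0.5 -15.3   2.8] roll 0.002 F [ -4.2 -10.2   8.4] q [-0.12  0.44  1.64 -0.    1.06 -1.63] t 2.82 op 0.0643
280 [0.0042 0.0029 0.0874]
0.065 [-0.0184  0.0246] 40
0.073 [-0.0167  0.0234] 43
0.081 [-0.016  0.022] 43
0.089 [-0.0188  0.0226] 43
0.097 [-0.0188  0.0234] 43
0.105 [-0.017   0.0234] 44
```

```bash
python3 -m crank '[[0.4,0,1,0,0],[0.4,0,2,0,0],[0.4,0,3,0,0],[0.4,0,4,0,0],[0.4,0,5,0,0],[0.4,0,6,0,0],[0.4,0,6,0,0],[0.4,0,6,0,0]]'
python3 lean.py
```

```text
time: 3.53
tool_pos: [0.5284, 0.0207, 0.3167]
tool_rot: [-3.137, 0.002, 3.084]
contact_force: [-5.8, -11.5, 10.0]
opening: 0.0641
grip_force: 6.7
grasp [0.5287 0.0199 0.1577] shift mm [  0.4 -20.9   3.1] roll 0.002 F [ -5.8 -11.5  10. ] q [-0.1   0.44  1.64 -0.01  1.06 -1.61] t 3.53 op 0.0641
286 [0.0038 0.0087 0.0868]
0.065 [-0.0154  0.0295] 41
0.073 [-0.0134  0.0286] 43
0.081 [-0.0107  0.0278] 40
0.089 [-0.0122  0.0294] 49
0.097 [-0.0135  0.0294] 42
0.105 [-0.0089  0.0315] 44
```

```bash
python3 -m crank '[[0.4,0,1,0,0],[0.4,0,2,0,0],[0.4,0,3,0,0],[0.4,0,4,0,0],[0.4,0,4,0,0],[0.4,0,4,0,0]]'
python3 lean.py
```

```text
time: 4.08
tool_pos: [0.5283, 0.024, 0.3172]
tool_rot: [-3.134, 0.001, 3.084]
contact_force: [-8.2, -16.6, 15.8]
opening: 0.0642
grip_force: 9.7
grasp [0.5285 0.0228 0.1582] shift mm [  0.  -23.8   3.7] roll 0.002 F [ -8.2 -16.6  15.8] q [-0.1   0.44  1.64 -0.01  1.06 -1.61] t 4.08 op 0.0642
285 [0.0036 0.0111 0.0868]
0.065 [-0.015  0.031] 43
0.073 [-0.0104  0.03  ] 43
0.081 [-0.0078  0.0304] 42
0.089 [-0.0101  0.0321] 43
0.097 [-0.0086  0.0337] 47
0.105 [-0.005   0.0329] 43
```

```bash
python3 -m crank '[[0.4,0,1,0,0],[0.4,0,2,0,0],[0.4,0,3,0,0],[0.4,0,3,0,0],[0.4,0,3,0,0]]'
python3 lean.py|head -2; python3 -m crank '[[0.4,0,-20,0,0],[0.4,0,-32,0,0],[0.4,0,-36,0,0],[0.4,0,-39,0,0],[0.4,0,-42,0,0],[0.4,0,-45,0,0],[0.4,0,-48,0,0],[0.4,0,-49,0,0],[0.4,0,-49,0,0]]'; python3 lean.py
```

```text
time: 4.55
tool_pos: [0.5284, 0.0265, 0.3173]
tool_rot: [-3.133, 0.001, 3.084]
contact_force: [-9.3, -19.2, 17.4]
opening: 0.0675
grip_force: 11.4
grasp [0.5285 0.0251 0.1583] shift mm [ -0.1 -26.1   3.9] roll 0.002 F [ -9.3 -19.2  17.4] q [-0.09  0.44  1.64 -0.01  1.06 -1.6 ] t 4.55 op 0.0675
289 [0.004  0.012  0.0862]
time: 5.35
tool_pos: [0.5258, -0.0171, 0.3153]
tool_rot: [3.137, -0.001, 3.084]
contact_force: [-3.1, 10.5, 8.2]
opening: 0.0644
grip_force: 5.1
grasp [ 0.5257 -0.0163  0.1563] shift mm [-0.5 15.4  1.7] roll 0.003 F [-3.1 10.5  8.2] q [-0.18  0.43  1.65  0.01  1.06 -1.7 ] t 5.35 op 0.0644
250 [ 0.0038 -0.0078  0.0844]
0.065 [-0.0281  0.0165] 40
0.073 [-0.0253  0.0144] 45
0.081 [-0.0234  0.012 ] 38
0.089 [-0.0253  0.0111] 34
0.097 [-0.027   0.0089] 43
0.105 [-0.0306  0.0035] 34
```

```bash
python3 -m crank '[[0.4,0,-2,0,0],[0.4,0,-4,0,0],[0.4,0,-6,0,0],[0.4,0,-7,0,0],[0.4,0,-8,0,0],[0.4,0,-9,0,0],[0.4,0,-10,0,0],[0.4,0,-10,0,0],[0.4,0,-10,0,0]]'; python3 lean.py
```

```text
time: 6.15
tool_pos: [0.5247, -0.0251, 0.3163]
tool_rot: [3.133, -0.002, 3.085]
contact_force: [-6.4, 19.8, 18.2]
opening: 0.0667
grip_force: 11.4
grasp [ 0.5245 -0.0237  0.1573] shift mm [-1.3 22.8  2.8] roll 0.004 F [-6.4 19.8 18.2] q [-0.2   0.43  1.65  0.01  1.06 -1.71] t 6.15 op 0.0667
250 [ 0.0037 -0.014   0.0844]
0.065 [-0.0317  0.0115] 41
0.073 [-0.0305  0.0086] 40
0.081 [-0.0305  0.0069] 38
0.089 [-0.0322  0.0052] 42
0.097 [-0.0334  0.0022] 39
0.105 [-0.0373  0.    ] 34
```

```bash
python3 -m crank '[[0.4,0,14,0,0],[0.4,0,27,0,0],[0.4,0,27,1,0],[-1,0,27,1,0],[-1,0,27,1,0],[-1,0,27,1,0],[-1,0,27,1,0],[-1,0,27,1,0],[-1,0,27,1,0],[-1,0,27,1,0]]' 30; python3 lean.py
```

```text
time: 7.03
tool_pos: [0.527, -0.0026, 0.3136]
tool_rot: [3.142, -0.0, 3.083]
contact_force: [-0.1, 0.0, -0.8]
opening: 0.0445
grip_force: 29.8
grasp [ 0.527  -0.0026  0.1546] shift mm [-0.   1.7 -0.1] roll 0.002 F [-0.1  0.  -0.8] q [-0.15  0.44  1.65  0.    1.05 -1.66] t 7.03 op 0.0445
253 [ 0.004  -0.0051  0.0841]
0.065 [-0.0226  0.0208] 35
0.073 [-0.0239  0.0181] 44
0.081 [-0.0229  0.0162] 43
0.089 [-0.0245  0.0149] 42
0.097 [-0.026   0.0118] 43
0.105 [-0.027   0.0026] 31
```

```bash
python3 -m crank '[[-1,1,1,-1.7,0],[-1,2,1.5,-3.5,0],[-1,3,1.5,-5.2,0],[-1,4,1.5,-7,0],[-1,5,1.5,-8.7,0],[-1,6,1.5,-10.4,0],[-1,7,1.5,-12.1,0],[-1,8,1.5,-13.9,0]]'; python3 lean.py | head -2
```

```text
time: 7.75
tool_pos: [0.519, -0.0004, 0.3278]
tool_rot: [3.141, -0.0, 3.084]
contact_force: [-0.3, 0.8, -1.1]
opening: 0.0442
grip_force: 29.8
grasp [ 5.190e-01 -3.000e-04  1.688e-01] shift mm [-8.1 -0.1 14.1] roll 0.002 F [-0.3  0.8 -1.1] q [-0.15  0.41  1.65  0.    1.08 -1.66] t 7.75 op 0.0442
358 [ 0.0036 -0.0029  0.0927]
```

```bash
python3 -m crank '[[-1,5,0,-8.7,0],[-1,10,0,-17.3,0],[-1,15,0,-26,0],[-1,20,0,-34.6,0],[-1,25,0,-43.3,0],[-1,30,0,-52,0],[-1,35,0,-60.6,0],[-1,35,0,-62,0]]'; python3 lean.py | head -2
```

```text
time: 8.47
tool_pos: [0.4836, 0.0018, 0.3916]
tool_rot: [-3.141, 0.003, 3.084]
contact_force: [0.5, 0.2, -0.5]
opening: 0.0443
grip_force: 29.8
grasp [0.484  0.0017 0.2326] shift mm [-43.   -0.1  78.1] roll 0.002 F [ 0.5  0.2 -0.5] q [-0.16  0.28  1.66  0.    1.21 -1.67] t 8.47 op 0.0443
207 [ 0.0055 -0.0016  0.1135]
```

```bash
python3 - <<'E'
from go import *
to([.4654,.3085,.17],-.168+np.pi/2)
E
```

```text
grasp [0.4844 0.0016 0.2321] shift mm [ 36.8 305.3  62. ] roll 0.11 F [ 0.7 -0.6 -0.7] q [-0.16  0.28  1.66  0.    1.2  -1.67] t 8.52 op 0.0443
```

```bash
python3 -m crank '[[-1,5,30,0,0],[-1,10,65,0,0.1],[-1,20,105,0,0.11],[-1,37,145,10,0.11],[-1,37,185,20,0.11],[-1,37,225,40,0.11],[-1,37,265,62,0.11],[-1,37,305,62,0.11],[-1,37,305,62,0.11],[-1,37,305,62,0.11],[-1,37,305,62,0.11]]' 12; python3 - <<'E'
from go import *
to([.4654,.3085,.085],-.168+np.pi/2)
im,d,c=grab('side','pics/s2.png')
cv2.imwrite('pics/s2c.png',cv2.resize(im[120:400,200:500,::-1],(600,560)))
E
```

```text
time: 9.43
tool_pos: [0.4648, 0.3082, 0.3272]
tool_rot: [-3.141, -0.001, 2.975]
contact_force: [0.3, -0.2, -1.0]
opening: 0.0438
grip_force: 12.0
grasp [0.4647 0.3081 0.1682] shift mm [-0.7  0.6 83.2] roll 0.002 F [ 0.3 -0.2 -1. ] q [ 0.45  0.47  1.55 -0.    1.12 -0.96] t 9.43 op 0.0438
```

View pics/s2c.png

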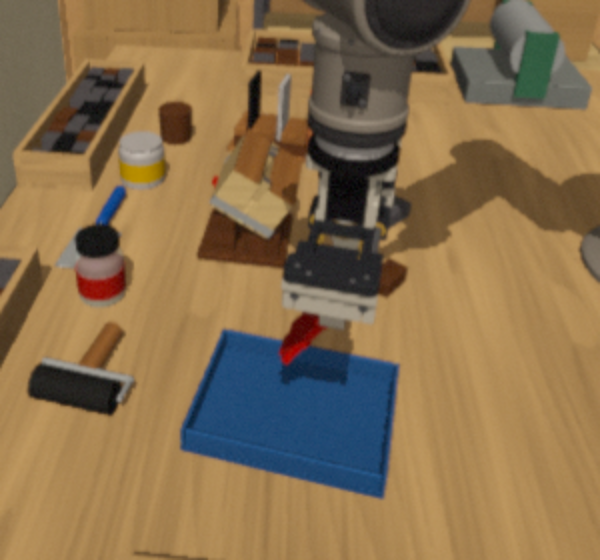

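Crop view: the stopper is held over the tray, foot at (290,352) pointing away from the robot, with the tray clear below. Lowering it and laying it flat.

```bash
python3 -m crank '[[-1,0,0,30,0],[-1,0,0,60,0],[-1,0,0,80,0],[-1,2,0,92,0],[-1,5,0,104,0],[-1,8,0,114,0],[-1,11,0,122,0],[-1,14,0,128,0],[-1,16,0,134,0],[-1,16,0,137,0],[-1,16,0,137,0]]' 12; python3 -m crank '[[0.2,0,0,0,0],[0.2,0,0,0,0],[0.2,0,0,0,0],[0.2,0,0,0,0],[0.2,0,0,-40,0],[0.2,0,0,-80,0],[0.2,0,0,-120,0],[0.2,0,0,-160,0],[0.2,0,0,-190,0]]'; python3 - <<'E'
from go import *
im,d,c=grab('side','pics/s3.png');X=cloud(d,c);hsv=cv2.cvtColor(im,cv2.COLOR_RGB2HSV)
P=(X-[.495,.304,0])@R.from_euler('z',-.168).as_matrix()
r=((hsv[...,0]<5)|(hsv[...,0]>175))&(hsv[...,1]>150)&np.all(abs(P)<.12,axis=-1)
print(r.sum(),np.percentile(P[r],[1,50,99],axis=0).round(4))
a=.188
Rk=R.from_euler('z',-a).as_matrix()
g=np.array([.537,-.286,0])+Rk@[-.052,0,.088];print('copper grasp',g)
to([g[0],g[1],.25],np.pi/2-a)
E
```

```text
time: 10.4
tool_pos: [0.4491, 0.3106, 0.1902]
tool_rot: [-3.141, -0.001, 2.974]
contact_force: [0.5, 0.8, -0.4]
opening: 0.0434
grip_force: 12.7
time: 11.15
tool_pos: [0.449, 0.311, 0.3845]
tool_rot: [3.139, 0.003, 2.974]
contact_force: [1.6, 0.7, 0.1]
opening: 0.0551
grip_force: 0.0
1044 [[-0.0777 -0.0252  0.0065]
 [-0.0258  0.0051  0.0152]
 [ 0.0269  0.0277  0.0216]]
copper grasp [ 0.48591624 -0.27628149  0.088     ]
grasp [0.4517 0.3124 0.2309] shift mm [-132.1 -574.6  -22.2] roll 0.021 F [2.8 0.7 4.4] q [ 0.47  0.39  1.49  0.    1.25 -0.94] t 11.2 op 0.0554
```

```bash
python3 -m crank '[[0.8,-132,-575,-22,0.021],[0.8,-132,-575,-22,0.021],[0.8,-132,-575,-22,0.021],[0.8,-132,-575,-22,0.021],[0.8,-132,-575,-22,0.021],[0.8,-132,-575,-22,0.021],[0.8,-132,-575,-22,0.021],[0.8,-132,-575,-22,0.021],[0.8,-132,-575,-22,0.021],[0.8,-132,-575,-22,0.021],[0.8,-132,-575,-22,0.021],[0.8,-132,-575,-22,0.021]]'; python3 - <<'E'
from go import *
to([.4859,-.2763,.25],np.pi/2-.188)
E
```

```text
time: 12.2
tool_pos: [0.4775, -0.1899, 0.3993]
tool_rot: [3.141, 0.0, 2.953]
contact_force: [1.3, 0.7, 0.3]
opening: 0.0823
grip_force: 0.0
grasp [ 0.4776 -0.1899  0.2403] shift mm [-24.4 -83.3  -9.6] roll -0.001 F [1.3 0.7 0.3] q [-0.53  0.33  1.56  0.    1.25 -1.91] t 12.2 op 0.0823
```

```bash
python3 -m crank '[[0.8,-24,-83,-10,0],[0.8,-24,-83,-10,0],[0.8,-24,-83,-10,0],[0.8,-24,-83,-10,0],[0.8,-24,-83,-10,0]]'; python3 - <<'E'
from go import *
from fit import *
to([.4859,-.2763,.098],np.pi/2-.188)
im,d,c=grab('wrist','pics/w2.png');X=cloud(d,c);cv2.imwrite('pics/w2.png',im[:,:,::-1])
PL=[((i*.052,0,.068),(.004,.029,.06)) for i in(-1,0,1)]+[((0,0,.0225),(.088,.042,.0225))]
m=np.all((X>(.42,-.35,.05))&(X<(.64,-.2,.14)),axis=-1);print(m.sum())
for fz in(0,1):print(fit(X[m],PL,(-.188,.537,-.286),0,0,fz))
m=np.all((X>(.46,-.32,.12))&(X<(.51,-.23,.14)),axis=-1)
P=X[m];print(len(P),np.percentile(P,[1,50,99],axis=0).round(4)); 
if len(P)>50:
  (cx,cy),wh,an=cv2.minAreaRect((P[:,:2]*1000).astype(np.float32));print(cx,cy,wh,an)
E
```

```text
time: 12.62
tool_pos: [0.4858, -0.2736, 0.4087]
tool_rot: [3.14, -0.001, 2.952]
contact_force: [0.6, 1.7, -0.4]
opening: 0.0825
grip_force: 0.0
grasp [ 0.4856 -0.2733  0.2497] shift mm [ -1.   -3.  151.7] roll -0.002 F [ 0.6  1.7 -0.4] q [-0.65  0.4   1.43  0.    1.32 -2.03] t 12.62 op 0.0825
5180
(array([-0.19730005,  0.53625464, -0.28579627]), np.float64(0.00023372548968550151), 5180)
(array([-1.97279047e-01,  5.36267669e-01, -2.85729936e-01, -1.79168734e-04]), np.float64(0.0002353670873790313), 5180)
757 [[ 0.4764 -0.3032  0.1213]
 [ 0.4845 -0.2757  0.1275]
 [ 0.4929 -0.2479  0.1291]]
484.8560791015625 -275.6816101074219 (57.25789260864258, 8.2259521484375) 79.10772705078125
```

View pics/w2.png

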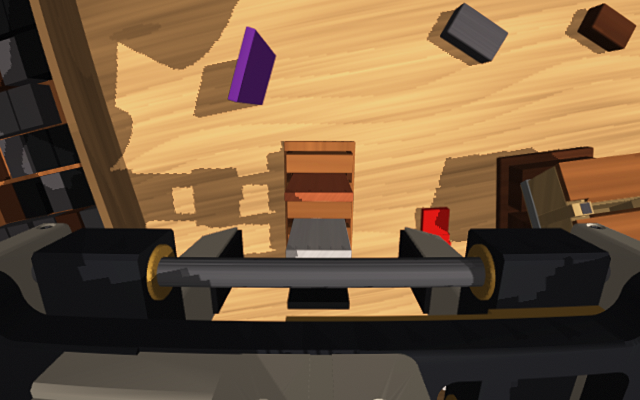

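Wrist view: copper plate top at (320,188), centred between the fingers. Grey is at (320,235) and the purple one is well off at (252,67). Going down to grip it.

```bash
python3 -m crank '[[0.8,0,-2.5,40,0],[0.8,0,-2.5,80,0],[0.8,0,-2.5,115,0],[0.8,0,-2.5,140,0],[0.8,0,-2.5,152,0],[0.8,0,-2.5,152,0],[-1,0,-2.5,152,0],[-1,0,-2.5,152,0],[-1,0,-2.5,152,0],[-1,0,-2.5,152,0],[-1,0,-2.5,152,0],[-1,0,-2.5,152,0]]' 20; python3 - <<'E'
from go import *
to([.4849,-.2757,.098],np.pi/2-.193)
E
```

```text
time: 13.67
tool_pos: [0.4858, -0.2764, 0.2584]
tool_rot: [-3.141, 0.002, 2.953]
contact_force: [0.2, 1.2, 6.1]
opening: 0.0579
grip_force: 19.9
grasp [ 0.4861 -0.2765  0.0994] shift mm [1.4 0.6 1.4] roll 0.004 F [0.2 1.2 6.1] q [-0.65  0.56  1.62  0.    0.96 -2.04] t 13.67 op 0.0579
```

```bash
python3 -m crank '[[-1,1,0,-10,0],[-1,1,0,-20,0],[-1,1,0,-30,0],[-1,1,0,-30,0],[-1,8,0,-30,0],[-1,16,0,-29,0],[-1,24,0,-28,0],[-1,31,0,-26,0],[-1,38,0,-24,0],[-1,44,0,-22,0],[-1,48,0,-21,0],[-1,48,0,-21,0]]' 12; python3 - <<'E'
from go import *
to([.4849,-.2757,.098],np.pi/2-.193)
E
python3 -m crank '[[-1,0,0,-30,0],[-1,0,0,-60,0],[-1,0,0,-90,0],[-1,0,0,-120,0],[-1,0,0,-130,0],[-1,0,0,-130,0]]'
cat > plate.py <<'E'
from go import *
def plate(n='scene',save=None):
    s,Rt,g=st()
    im,d,c=grab(n,save);X=cloud(d,c);hsv=cv2.cvtColor(im,cv2.COLOR_RGB2HSV)
    P=X-g
    m=(hsv[...,0]>4)&(hsv[...,0]<16)&(hsv[...,1]>110)&(np.linalg.norm(P,axis=-1)<.11)&(P[...,2]<.035)
    l,b,stt,_=cv2.connectedComponentsWithStats(m.astype(np.uint8))
    i=1+np.argmax(stt[1:,4]);Q=P[b==i]@Rt
    print(n,stt[i],'ctr(tool)',np.median(Q,0).round(4)); 
    U,S,V=np.linalg.svd(Q-Q.mean(0),full_matrices=False);print('normal tool',V[2].round(3),'axes',V[0].round(3),'lo/hi',np.percentile(Q,[2,98],axis=0).round(4).tolist())
    return im
if __name__=='__main__':
    to(cas(0,0,.2),PSI+np.pi/2);plate('scene');im=plate('side')
E
python3 plate.py; python3 - <<'E'
from h import *
im,d,c=grab('scene','pics/s4.png');cv2.imwrite('pics/s4c.png',cv2.resize(im[60:260,200:400,::-1],(600,600)))
E
```

```text
time: 14.67
tool_pos: [0.4377, -0.2673, 0.2777]
tool_rot: [3.141, -0.0, 2.952]
contact_force: [4.0, -1.5, -3.4]
opening: 0.0579
grip_force: 12.0
grasp [ 0.4376 -0.2672  0.1187] shift mm [-48.    0.5  20.6] roll 0.004 F [ 4.  -1.5 -3.4] q [-0.7   0.46  1.73  0.    0.95 -2.08] t 14.67 op 0.0579
time: 15.17
tool_pos: [0.4382, -0.2673, 0.4102]
tool_rot: [-3.14, 0.003, 2.953]
contact_force: [-0.5, 0.6, -1.8]
opening: 0.058
grip_force: 12.0
grasp [ 0.4386 -0.2677  0.2512] shift mm [ 16.7 271.7   2.5] roll -0.129 F [-0.5  0.6 -1.8] q [-0.7   0.32  1.55 -0.    1.28 -2.08] t 15.17 op 0.058
scene [246  98  22  44 623] ctr(tool) [-0.0269 -0.0019  0.0255]
normal tool [-0.871 -0.013 -0.491] axes [ 0.49  -0.112 -0.865] lo/hi [[-0.0537, -0.0303, -0.0218], [0.0016, 0.0267, 0.074]]
side [356 133  14  21  67] ctr(tool) [-0.033   0.0282  0.0489]
normal tool [-0.877  0.085 -0.473] axes [-0.478 -0.049  0.877] lo/hi [[-0.0505, -0.0153, 0.0127], [-0.0144, 0.033, 0.0776]]
```

View pics/s4c.png

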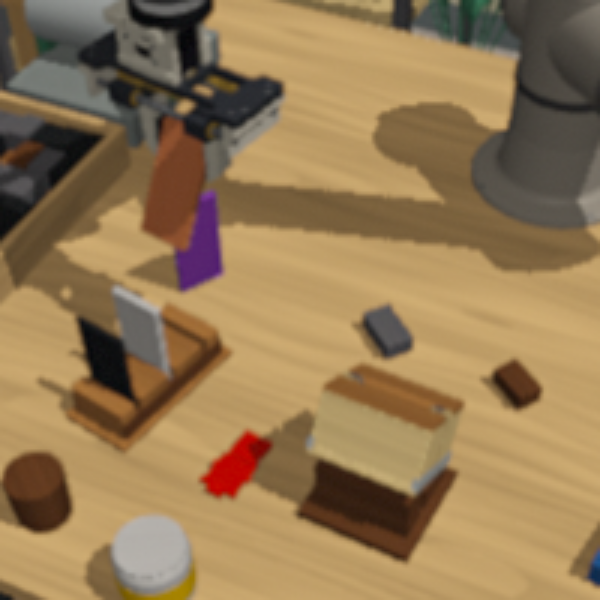

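Crop view: the plate is held leaning about 29.5°, top towards the robot, as wanted. Grey, black and purple are undisturbed. Carrying it over the mouth.

```bash
python3 -m crank '[[-1,3,35,0,-0.03],[-1,6,75,0,-0.07],[-1,9,115,0,-0.1],[-1,12,155,0,-0.129],[-1,15,195,0,-0.129],[-1,17,235,0,-0.129],[-1,17,272,2,-0.129],[-1,17,272,2,-0.129],[-1,17,272,2,-0.129]]'; cat > rel.py <<'E'
from plate import *
from fit import *
to(cas(0,0,.2),PSI+np.pi/2)
s,Rt,g=st()
im,d,c=grab('wrist','pics/w3.png');X=cloud(d,c);hsv=cv2.cvtColor(im,cv2.COLOR_RGB2HSV)
P=(X-g)@Rt
m=(abs(P[...,1])<.034)&(P[...,0]>-.09)&(P[...,0]<.05)&(P[...,2]>-.045)&(P[...,2]<.09)&(hsv[...,1]>100)
Q=P[m];Q=Q[np.linalg.norm(Q,axis=1)<.11];print(len(Q))
if len(Q)>50:
    # fit plate box 8x58x120 in tool frame: params (x,y,z of lower end, tilt, skew)
    def f(v):
        Mm=R.from_euler('zxy',[v[5],v[4],v[3]]).as_matrix()
        return sdf((Q-v[:3])@Mm,np.array([0,0,-.06]),np.array([.004,.029,.06]))
    r=least_squares(f,[-.045,0,.078,-np.pi/6,0,0],loss='soft_l1',f_scale=.002)
    v=r.x;print('lower end tool',v[:3].round(4),'tilt deg',np.degrees(v[3:]).round(2),'res',np.median(abs(r.fun)).round(4))
    w=g+Rt@v[:3];print('lower end cassette',((w-O)@M).round(4))
    ax=Rt@(R.from_euler('zxy',[v[5],v[4],v[3]]).as_matrix()@[0,0,-1]);print('axis in cassette',(ax@M).round(4))
m=np.all((X>(.5,-.08,.085))&(X<(.66,.08,.149)),axis=-1)
print(m.sum(),fit(X[m],[((0,0,.025),(.045,.055,.035))],(PSI,O[0],O[1]),np.pi/6,.075))
E
python3 rel.py; python3 plate.py
```

```text
time: 16.07
tool_pos: [0.4724, 0.0048, 0.4042]
tool_rot: [3.141, -0.004, 3.086]
contact_force: [-0.4, 0.9, -2.1]
opening: 0.0581
grip_force: 12.0
grasp [0.4717 0.0048 0.2452] shift mm [-1.6 -2.5 -3. ] roll 0.005 F [-0.4  0.9 -2.1] q [-0.15  0.25  1.66 -0.    1.24 -1.67] t 16.07 op 0.0581
222
lower end tool [ 0.0066 -0.0002  0.0284] tilt deg [17.02 -0.27 -1.39] res 0.0002
lower end cassette [-0.0229  0.0023  0.177 ]
axis in cassette [ 0.7345 -0.0037  0.6786]
6841 (array([-0.061029  ,  0.57405163, -0.00337673]), np.float64(0.00047943609170768287), 6841)
grasp [0.4719 0.0035 0.2455] shift mm [-1.4 -1.1 -2.7] roll 0.002 F [-1.   1.  -1.9] q [-0.15  0.25  1.66 -0.    1.24 -1.67] t 16.12 op 0.0578
scene [326 131  29  48 883] ctr(tool) [-0.0234 -0.0018  0.0247]
normal tool [ 0.877 -0.005  0.481] axes [-0.481  0.043  0.876] lo/hi [[-0.0521, -0.0301, -0.0241], [0.0027, 0.0256, 0.0741]]
side [342 161  19  34 207] ctr(tool) [-0.0316  0.0221  0.0427]
normal tool [-0.874  0.063 -0.482] axes [ 0.472 -0.13  -0.872] lo/hi [[-0.0521, -0.0261, 0.0085], [-0.0139, 0.0317, 0.0779]]
```

View pics/w3.png

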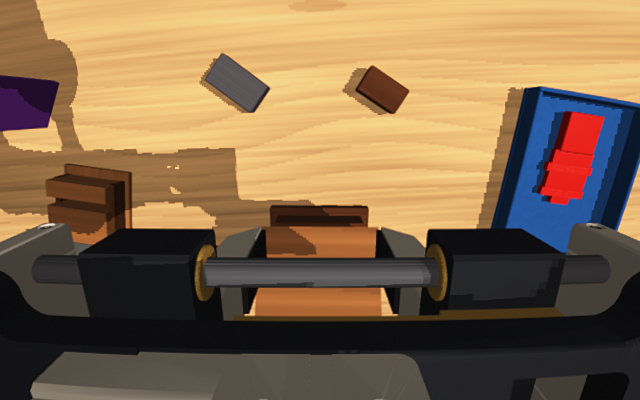

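Wrist view: the fingers straddle the cassette top, and the stopper lies flat inside the tray at (575,155). Cassette fit still agrees. The outside cameras put the plate's axis about 3.5 mm towards cassette +x of the grasp point, so I offset for that.

```bash
python3 - <<'E'
from go import *
to(cas(-.003,0,.158),PSI+np.pi/2);to(cas(-.003,0,.135),PSI+np.pi/2)
E
```

```text
grasp [0.4722 0.0021 0.2462] shift mm [-19.5   0.3  35.8] roll -0.001 F [-0.3 -0.4 -2. ] q [-0.16  0.25  1.66 -0.    1.24 -1.67] t 16.22 op 0.058
grasp [0.4722 0.0021 0.2462] shift mm [-31.    0.3  55.7] roll -0.001 F [-0.3 -0.4 -2. ] q [-0.16  0.25  1.66 -0.    1.24 -1.67] t 16.22 op 0.058
```

```bash
python3 -m crank '[[-1,-10,0,18,0],[-1,-19,0,35,0],[-1,-21,0,38.5,0],[-1,-23,0,42,0],[-1,-25,0,45,0],[-1,-27,0,48.5,0],[-1,-29,0,52,0],[-1,-31,0,55.5,0],[-1,-31,0,55.5,0]]'; cat > cp.py <<'E'
from plate import *
# plate face fit in cassette frame from scene camera
to(cas(-.003,0,.091),PSI+np.pi/2)
for n in('scene','side'):
    im,d,c=grab(n);X=cloud(d,c);hsv=cv2.cvtColor(im,cv2.COLOR_RGB2HSV);P=(X-O)@M
    m=(hsv[...,0]>4)&(hsv[...,0]<16)&(hsv[...,1]>110)&np.all((P>(-.03,-.04,.066))&(P<(.03,.04,.25)),axis=-1)
    Q=P[m]
    if len(Q)<20: print(n,len(Q));continue
    A=np.c_[np.ones(len(Q)),Q[:,2]];k=np.linalg.lstsq(A,Q[:,0],rcond=None)[0]
    print(n,len(Q),'face x at mouth',round(k[0]+.06*k[1],4),'slope',k[1].round(3),'y',np.percentile(Q[:,1],[2,98]).round(4),'z hi',np.percentile(Q[:,2],[99]).round(4))
E
python3 cp.py
```

```text
time: 16.97
tool_pos: [0.5038, 0.0011, 0.3503]
tool_rot: [3.141, -0.0, 3.082]
contact_force: [-1.2, -0.0, -3.0]
opening: 0.0581
grip_force: 12.0
grasp [0.5037 0.0012 0.1913] shift mm [-21.3  -0.7  39. ] roll 0.0 F [-1.2 -0.  -3. ] q [-0.15  0.36  1.66  0.    1.12 -1.66] t 16.97 op 0.0581
scene 650 face x at mouth 0.0043 slope 0.036 y [-0.0294  0.0265] z hi [0.1574]
side 125 face x at mouth 0.0024 slope 0.019 y [-0.0252  0.0327] z hi [0.1219]
```

```bash
python3 -m crank '[[-1,-2.5,0,4.3,0],[-1,-5,0,8.7,0],[-1,-7.5,0,13,0],[-1,-10,0,17.3,0],[-1,-12,0,20.8,0],[-1,-14,0,24.2,0],[-1,-16,0,27.7,0],[-1,-16,0,27.7,0]]'; python3 cp.py
```

```text
time: 17.73
tool_pos: [0.5198, 0.0002, 0.3222]
tool_rot: [3.141, -0.001, 3.082]
contact_force: [-1.1, 0.5, -3.8]
opening: 0.0581
grip_force: 12.0
grasp [5.197e-01 2.000e-04 1.632e-01] shift mm [-5.4 -0.7 10.8] roll 0.0 F [-1.1  0.5 -3.8] q [-0.15  0.42  1.66  0.    1.07 -1.66] t 17.73 op 0.0581
scene 398 face x at mouth 0.0044 slope 0.054 y [-0.03    0.0266] z hi [0.124]
side 48 face x at mouth 0.0025 slope -0.042 y [-0.0303  0.0328] z hi [0.1803]
```

```bash
python3 -m crank '[[-1,-2,0,3.5,0],[-1,-4,0,7,0],[-1,-5.5,0,9.5,0],[-1,-6.5,0,11.3,0],[-1,-7.5,0,13,0],[-1,-7.5,0,13,0]]'; python3 cp.py
```

```text
time: 18.33
tool_pos: [0.5269, -0.0002, 0.3115]
tool_rot: [3.142, 0.001, 3.082]
contact_force: [-6.7, 1.6, 8.6]
opening: 0.0578
grip_force: 12.0
grasp [ 5.270e-01 -2.000e-04  1.525e-01] shift mm [ 1.9 -0.8  0.2] roll 0.0 F [-6.7  1.6  8.6] q [-0.15  0.44  1.65  0.    1.05 -1.66] t 18.33 op 0.0578
scene 299 face x at mouth 0.0045 slope 0.049 y [-0.0298  0.0256] z hi [0.1193]
side 9
```

```bash
python3 -m crank '[[0.6,0,0,0,0],[0.6,0,0,0,0],[0.6,0,0,0,0],[0.6,0,0,-25,0],[0.6,0,0,-60,0],[0.6,0,0,-100,0],[0.6,30,0,-120,0],[0.6,70,0,-120,0],[0.6,110,0,-120,0],[0.6,120,0,-120,0],[0.6,120,0,-120,0]]'; python3 - <<'E'
from fit import *
from go import *
bx=[((0,0,.025),(.045,.055,.035))]
AL=[]
for n in('scene','side'):
    im,d,c=grab(n,f'pics/{n}5.png');X=cloud(d,c)
    m=np.all((X>(.47,-.08,.085))&(X<(.66,.08,.22)),axis=-1);P=X[m]
    v,_,_=fit(P[((P-O)@M)[:,2]<.062],bx,(PSI,O[0],O[1]),np.pi/6,.075)
    Mc=R.from_euler('z',v[0]).as_matrix()@R.from_euler('y',-np.pi/6).as_matrix()
    Q=(P-[v[1],v[2],.075])@Mc;Q=Q[(Q[:,2]>.066)&(np.linalg.norm(Q[:,:2],axis=1)<.045)]
    def f(w):
        return sdf((Q-w[:3])@R.from_euler('xy',w[3:]).as_matrix(),np.array([0,0,.06]),np.array([.004,.029,.06]))
    r=least_squares(f,[0,0,0,0,0],loss='soft_l1',f_scale=.001);print(n,v.round(4),'plate',r.x.round(4),len(Q),'topz',np.percentile(Q[:,2],[97,99]).round(4))
a,b=[cv2.imread(f'pics/{n}5.png') for n in('scene','side')]
cv2.imwrite('pics/f.png',np.hstack([cv2.resize(a[150:300,260:480],(440,300)),cv2.resize(b[130:290,280:400],(225,300))]))
E
```

```text
time: 19.35
tool_pos: [0.4054, 0.0072, 0.4307]
tool_rot: [-3.142, 0.001, 3.082]
contact_force: [0.5, -0.1, 0.6]
opening: 0.0734
grip_force: 0.0
scene [-0.0602  0.5723 -0.0055] plate [ 0.0003  0.0005  0.0008  0.008  -0.0279] 419 topz [0.1207 0.1214]
side [-0.0569  0.5757 -0.0025] plate [ 0.0053  0.0011  0.0326 -0.0064 -0.0736] 168 topz [0.1205 0.1209]
```

View pics/f.png

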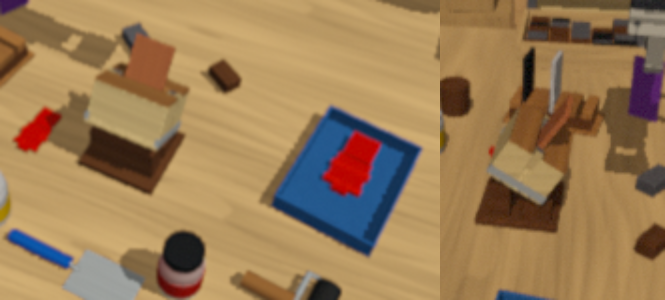

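The scene fit puts the plate home: z 0.8 mm, x 0.3 mm, y 0.5 mm, about 0.03 rad off the slot's line. The side view only sees an edge, but its top height agrees at 120.5 mm. In the picture the plate stands in the cassette at (150,65), the stopper is flat in the tray at (355,162), and the arm is clear. Handing in.

```bash
python3 -c "
from cell import ticket
print(ticket.hand_in())"
```

```text
the job is handed in; nothing more can be done
None
```

The copper plate is fully home in the cassette (within about 1 mm by camera), the stopper lies flat in the blue tray, and the job was handed in at about 19 s; no verdict came back.

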